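# Press a stool leg home and hold it

### The arm

A 6-joint arm with a two-finger parallel gripper is mounted at the origin on a cart in front of the work surface, level with it; the furniture and walls round the work are solid. World frame = base frame: x ahead of the robot, y to its left, z up, the work surface at z = 0. Lengths are in mm, angles in rad, forces in N, time in s.
With the tool pointing down it reaches from about 275 to 750 mm from the base axis. Payload 10.2 kg.
Tool frame: the origin (TCP) lies midway between the tips of the shut fingers; the grasp point (between the pads) lies grip_depth behind it (grip_depth is the distance from the TCP to the grasp point, in mm); z points along the fingers, y is the line along which they close (so a half turn about z gives the same grasp; the last joint's range is limited). The gripper opens to 85 mm and grips with 20 to 120 N. Pads are 22 mm wide; open, the fingers measure 114 mm over their backs; the gripper's body (76 mm by 85 mm) begins 54 mm behind the grasp point. The pads swing forward as they close: fully open they stand 13 mm farther back than shut.
Start: joints at [-1.523, 0.313, 1.498, -0, 1.331, -0.223], TCP at [140.425, -505.877, 231.294] pointing down, gripper open.
Joint ranges: [-2.94, 2.94], [-0.97, 2.17], [0.19, 2.56], [-1.23, 4.37], [0.02, 3.11], [-2.88, 2.88]. Speed limits (rad/s): [2.39, 2.39, 3.01, 3.14, 3.14, 3.14].

### API

Orientations are given as a unit quaternion [w, x, y, z].
In Python, from rig import * gives the robot as it stands.
- The arm moves only by the tool servo_tool, never from a script. Its argument "commands" is a list of rows, each a list of 3 entries, a list of its own where there are three numbers: the gripper command: -1 is fully open, 1 is shut, values between are in proportion, then the shift along the tool's x, y, z in m, then the turn, a rotation vector about the tool's x, y, z in units of 6 degrees (1.0 is 6 degrees). In form: [[grip, [dx, dy, dz], [ax, ay, az]], ...]. A call has 1 to 10 rows; each row shifts and turns the commanded pose from where the row before left it, along the tool's axes as they then stand; what a row does not reach is not made up. A row lasts 1/12 s, in which the tool goes at most 41.7 mm and 7.16 degrees, less where a joint would pass 70% of its speed; a pose out of reach is approached as far as the arm can. A call is refused whole if a number of a shift passes 0.0417 or a number of a turn 1, either way. A call with a gripper value outside its range is refused whole. The fingers move at their own pace and stop on an object; "squeeze" is the grip in N (left out, the last holds). Time passes only in rows, so rows that do not move let the fingers close. It gives the time, the measured TCP pose, the force, the opening and the grip force at its end, in the units of the state.
- sense(): the state, without advancing time (a new reading comes with each control period).
- capture(name): name is "side" or "top" or "wrist"; returns a dict with "pixels" (480x640x3 uint8, red, green, blue), "z_map" (480x640 float32, mm along the optical axis (not along the pixel's ray), 0 where there is no reading), "fx", "fy", "cx", "cy" (pixels), "rvec" (rotation vector, rad) and "tvec" (3), from world to camera coordinates, as OpenCV has them; the wrist camera has in their place "T_tool_cam" (4x4, takes a point from camera to tool coordinates, whose origin is the TCP and whose axes are the flange's). Camera axes: x right, y down, z forward; pixel columns grow to the right and rows downward; lengths in mm; the calibration is good to about 2 mm. A picture is of the moment at which its call begins: read the wrist's pose just before it.
- finish_job(): hands the job in; it is judged then, once.
The state is a dict: "time_s": time; "joints": joint angles; "dq": joint speeds; "tau": joint torques, N m; "eef_pos": TCP position; "ee_rot": TCP orientation; "force": force on the tool from outside, world axes, zero at the start; "wrist_torque": the same for the moment, N m; "grip_width": opening from 0.0 (shut) to 1.0 (fully open); "grip_force": force on a finger pad.
Only numpy, scipy, OpenCV 4.12 (cv2) and the standard library are available. Lean on these libraries where they do the work, as an engineer would, in place of code of your own. Each camera call takes 0.05 s, during which the arm holds its last target. There are 200 camera calls.

### The job

Glue-up: with the press's safety catch still on, take the stool leg that lies on the hardboard sheet and lay it in the two V-blocks of the leg press, its thin tenon facing the hole in the stool top and still clear of it, and let go. Then flip the safety catch over towards you so that it stays open, and pull the lever over until the ram has driven the tenon fully home and presses the leg's shoulder tight against the stool top. The lever springs back, so finish while holding it there for the glue to grab; leave everything else on the bench where it is.

Things in the scene. Friction and masses are not known exactly. Their poses are not given: they have to be found in the camera images.
- leg: The loose beech leg on the hardboard sheet, 200 mm long. Origin on its centreline at mid length; its own y axis runs from the tenon end (-y) to the rounded foot (+y). Body 36 mm diameter from 52 mm on the tenon side to 86 mm on the foot side of the origin, then tapering 28 mm to the shoulder; tenon 18 mm diameter, 20 mm long, at first pointing roughly to the press's -y. About 0.12 kg; may lie rolled.
- tenon_tip (a point): End of the leg's tenon, on the leg's centreline (100 mm from the leg's origin, along its -y).
- press: Shop-built leg press, screwed to the bench: plywood base 180 x 460 x 18 mm. Origin under the base, z up; its y axis runs from the upright stool top (-y end) to the lever (+y end); its -x side faces the robot. Two wooden V-blocks, 12 mm thick, 82 mm apart, 70 mm wide, tops 79 mm above the bench, carry the leg in line with hole and ram. The ram's steel bushing is 107 mm high, 46 mm wide.
- stool_top: Walnut stool top 290 x 140 x 26 mm, clamped on edge in the press; origin at the middle of its outer face. It reaches from 35 mm on the robot side of the press line to 255 mm behind it; upper edge 193 mm above the bench. Two legs are already glued into it 220 mm behind the press line; an empty hole 70 mm above the one to be filled waits for later.
- hole (a point): Centre of the mouth of the 20.8 mm hole in the stool top's inner face; the hole runs along -y of the press, 26 mm deep; mouth chamfered 3 mm.
- cradle (a point): Point on the press line, 88 mm above the bench, midway between the two V-blocks and 115 mm (along the press's +y) from the hole. A leg laid with its middle here has 15 mm free before its tenon reaches the hole and 15 mm free behind its foot to the ram's nose.
- nose: Sprung steel nose of the ram, 30 mm diameter disc. Origin at the centre of its front face. At rest it is 230 mm from the hole along the press's +y; the lever drives it straight towards the hole. It gives way against a spring, 8 N at first and 16 N after 9 mm.
- lever (a joint): Press lever, rad: 0 at rest, leaning 0.70 from upright towards press +y; grows as the grip is pulled over towards the stool top (press -y), turning about press x through lever_pivot; stop at 1.40. Blocked while the catch is on; a spring returns it when let go. From 1.19 the ram presses the seated leg, harder up to the stop. A pull of 3 to 5 N at the grip moves it, about 7 N holds it near the stop.
- lever_grip (a point): Middle of the lever's cross grip: a wooden bar 24 mm in diameter, 82 mm long, level, along the press's x, between the two flat steel arms of the lever, 210 mm from the pivot; 195 mm above the bench at rest. It can be gripped from above across its thickness, and turns between the fingers as the lever swings.
- lever_pivot (a point): Point on the lever's hinge line, between its arms, 34 mm above the bench.
- catch (a joint): Safety catch, rad: 0 on (leaning 0.28 inwards over the press, its steel tongue standing before the stud on the lever's near arm), grows as it is flipped outwards to press -x, towards the robot; stop at 1.55. It turns about a line along press y through catch_pivot. Its weight keeps it on up to about 0.2 and drops it open by itself beyond about 0.4.
- catch_grip (a point): Middle of the catch's thumb bar: a level steel bar 14 mm in diameter, 48 mm long, along the press's y, 112 mm from the catch's hinge; 140 mm above the bench when the catch is on. The plate below it is 8 mm thick and 26 mm wide.
- catch_pivot (a point): Point on the catch's hinge line, at its middle, 32 mm above the bench.
- sheet: The 300 x 250 mm hardboard sheet, 7 mm thick, fixed on the bench, on which the leg starts; origin under its centre.
- bowl: Black bowl, 96 mm across, 56 mm high; origin under its centre. Leave it.
- glue_bottle: Plain white bottle, 56 mm across, 160 mm high; origin under its centre. Leave it.
- spare_leg_1: The nearer of two spare turned legs lying on the bench behind the press's lever, about 205 x 37 mm; origin under its middle. Leave it.

How it is judged (in metres and radians):
On the way, in this order (a step that is already met when the one before it is completed fails the run):
1. the leg lies in both V-blocks, tenon towards the hole and clear of it, let go, the catch still on (x of leg in the frame of cradle between -0.004 and 0.004 m and z of leg in the frame of cradle between -0.004 and 0.004 m and y of tenon_tip in the frame of hole between -0.001 and 0.031 m and angle between the y axis of leg and the y axis of press, either way round below 0.05 rad and contact force between the fingers and leg below 0.1 N and value of joint catch below 0.2 rad), for 0.3 s.
2. the safety catch is flipped open, the lever still at rest (value of joint catch above 1 rad and value of joint lever below 0.1 rad), for 0.2 s.
At the end, for the whole second after the job is handed in: The robot holds the lever past 1.19 rad; the tenon is in the hole to within 2 mm of its full 20 mm, straight (within 0.04 rad); the ram's nose presses the leg with at least 9 N; nothing else of the robot touches the leg; the catch is open (past 1.0 rad) (y of tenon_tip in the frame of hole below -0.018 m and horizontal distance between tenon_tip and hole below 0.023 m and x of tenon_tip in the frame of hole between -0.003 and 0.003 m and z of tenon_tip in the frame of hole between -0.003 and 0.003 m and angle between the y axis of leg and the y axis of press, either way round below 0.04 rad and contact force between nose and leg above 9 N and value of joint lever above 1.19 rad and value of joint catch above 1 rad and contact force between the arm and leg below 0.1 N); the arm keeps its last pose, push and grip.
It fails at once if a thing that is no part of the job (bowl, bottle, spare leg) is moved by more than 25 mm (distance of any of bowl, glue_bottle, spare_leg_1 from where it was at the start of the episode above 0.025 m).
It also fails if it takes over 72 s, if anything falls off the work surface, if the arm or the gripper's body presses on something with over 40 N, if the wrist force passes 120 N, or if a joint passes its speed limit or range.

## Working session

There is one attempt and no reset: what is moved stays moved. The work goes in short steps, Python scripts to look and compute and a tool call to move; the robot and the scene stay as the last step left them, time stands still between calls to the robot, and variables do not carry over. Pictures are saved under pics/ and viewed, at most 10 in all, crops included, and the job is handed in when it is done.

Besides the shell and the picture viewer there is one more tool, called after "Call:" as name(argument=value, ...) on one line, values as JSON. servo_tool: Moves the arm, as the interface text tells. Its arguments: {"type":"object","properties":{"commands":{"type":"array"},"squeeze":{"type":"number"}},"required":["commands"]}

```bash
mkdir -p pics; cat > h.py <<'E'
from rig import *
import numpy as np, cv2
from scipy.spatial.transform import Rotation as R
def cam(name):
    s=sense(); c=capture(name)
    if name=="wrist":
        q=s["ee_rot"]; T=np.eye(4); T[:3,:3]=R.from_quat([q[1],q[2],q[3],q[0]]).as_matrix(); T[:3,3]=s["eef_pos"]
        c["W"]=T@np.array(c["T_tool_cam"])
    else:
        T=np.eye(4); T[:3,:3]=cv2.Rodrigues(np.array(c["rvec"],float))[0]; T[:3,3]=np.ravel(c["tvec"]); c["W"]=np.linalg.inv(T)
    z=c["z_map"].astype(float); v,u=np.mgrid[:480,:640]
    P=np.stack([(u-c["cx"])/c["fx"]*z,(v-c["cy"])/c["fy"]*z,z],-1)
    c["P"]=P@c["W"][:3,:3].T+c["W"][:3,3]; c["P"][z==0]=np.nan
    return c
def save(c,f): cv2.imwrite("pics/"+f,np.ascontiguousarray(c["pixels"][...,::-1])); np.save("pics/"+f+".npy",c["P"])
E
python3 - <<'E'
from h import *
print(sense())
for n in("side","top"):
    c=cam(n); save(c,n+"1.png"); print(n,c["W"].round(2))
E
```

```text
{'time_s': 0.0, 'joints': array([-1.52343390e+00,  3.13461427e-01,  1.49842559e+00,  3.14749021e-06,
        1.33099368e+00, -2.23405804e-01]), 'dq': array([ 0.00060795,  0.00149891,  0.00067851,  0.00014959, -0.00016628,
        0.00077785]), 'tau': array([ 2.04844197e-03, -4.12269187e+01, -2.59737056e+01, -2.23324497e-05,
        4.23566074e-03,  1.48721261e-05]), 'eef_pos': array([ 140.39661891, -505.61920088,  230.73355293]), 'ee_rot': array([-6.41392880e-04,  9.90849405e-01,  1.34970521e-01,  5.81371547e-05]), 'force': array([-0.26112139, -0.40577101, -0.4481887 ]), 'wrist_torque': array([0.00978206, 0.06670983, 0.01897576]), 'grip_force': 0.0, 'grip_width': 1.000403742822058}
side [[ 8.50000e-01 -2.50000e-01  4.60000e-01 -2.76200e+02]
 [-5.20000e-01 -3.90000e-01  7.60000e-01 -1.45927e+03]
 [-1.00000e-02 -8.80000e-01 -4.70000e-01  9.78740e+02]
 [ 0.00000e+00  0.00000e+00  0.00000e+00  1.00000e+00]]
top [[ 0.00000e+00 -9.90000e-01  1.50000e-01  3.42640e+02]
 [-1.00000e+00 -0.00000e+00 -1.00000e-02 -7.20300e+01]
 [ 1.00000e-02 -1.50000e-01 -9.90000e-01  1.48716e+03]
 [ 0.00000e+00  0.00000e+00  0.00000e+00  1.00000e+00]]
```

View pics/top1.png

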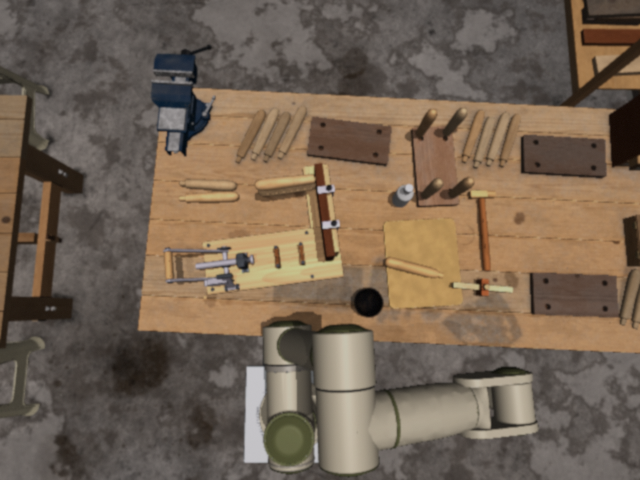

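View pics/side1.png

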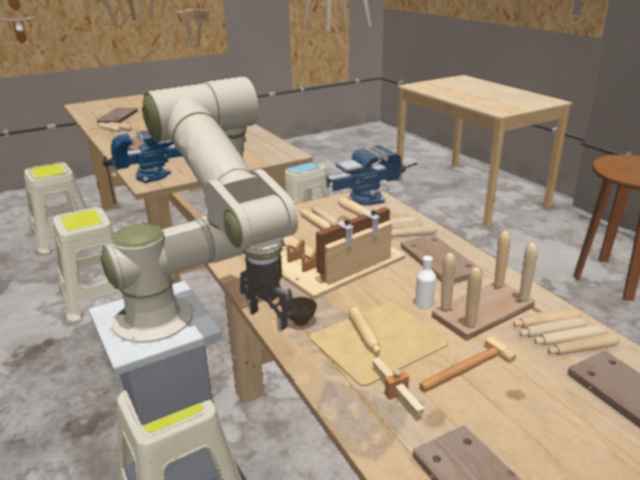

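Top view: the leg is at about (387,262)-(443,277) on the sheet, with its tenon to the right. The stool top is at (327,210), the V-blocks at (278,256) and (302,251), and the lever grip at (169,265). The bowl is at (368,301) and the bottle at (405,194). Next I'll enlarge the press and leg.

```bash
python3 - <<'E'
import cv2,numpy as np
i=cv2.imread("pics/top1.png"); P=np.load("pics/top1.png.npy")
a=cv2.resize(i[215:315,150:350],None,fx=4,fy=4,interpolation=cv2.INTER_CUBIC); cv2.imwrite("pics/topA.png",a)
b=cv2.resize(i[215:315,380:470],None,fx=5,fy=5,interpolation=cv2.INTER_CUBIC)
for u,v in [(169,265),(169,253),(169,278),(278,256),(302,251),(327,210),(322,168),(333,255),(340,273),(340,240),(205,292),(205,240),(245,262),(222,250),(222,285),(368,301),(405,194),(208,198),(415,268),(389,263),(441,276),(425,230)]: print((u,v),P[v,u].round(0))
# leg points
m=np.zeros(P.shape[:2],bool); m[250:290,380:450]=1
m&=P[...,2]>20; q=P[m]; print(len(q)); c=q[:,:2].mean(0); w,V=np.linalg.eigh(np.cov(q[:,:2].T)); d=V[:,1]; t=(q[:,:2]-c)@d; print(c,d,t.min(),t.max())
E
```

```text
(169, 265) [464. 361. 204.]
(169, 253) [500. 365. 200.]
(169, 278) [426. 361. 199.]
(278, 256) [508.  55.  63.]
(302, 251) [524. -24.  70.]
(327, 210) [ 633. -102.  197.]
(322, 168) [766. -87. 192.]
(333, 255) [ 496. -120.  194.]
(340, 273) [ 456. -150.   21.]
(340, 240) [ 572. -152.   -1.]
(205, 292) [392. 305.  -2.]
(205, 240) [569. 312.   1.]
(245, 262) [484. 157.  97.]
(222, 250) [528. 241.  54.]
(222, 285) [415. 244.  17.]
(368, 301) [ 363. -244.   18.]
(405, 194) [ 704. -356.  120.]
(208, 198) [710. 300.  31.]
(415, 268) [ 472. -400.   40.]
(389, 263) [ 488. -312.   43.]
(441, 276) [ 446. -488.   31.]
(425, 230) [ 606. -445.    8.]
578
[ 472.11504701 -391.99459038] [0.24001235 0.97076983] -107.03973453062616 92.88711919120439
```

View pics/topA.png

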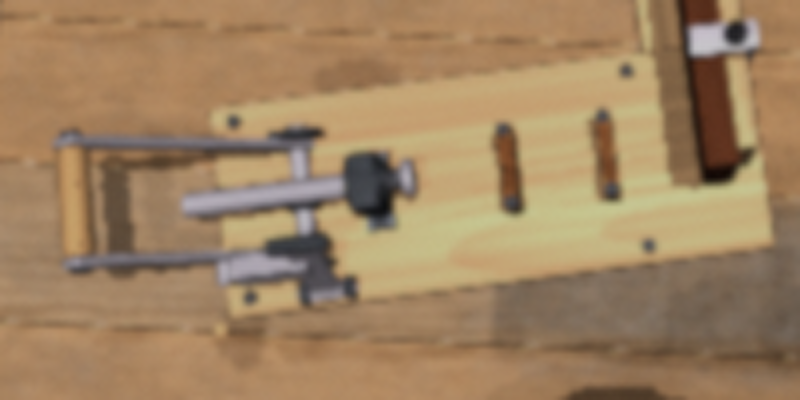

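Enlarged crop: V-blocks at (508,168) and (606,155), nose at (408,180). The lever grip runs (72,140)-(72,265), the near arm is at y≈258 and the catch bar at (265,268).
I'll write a planner helper that gives a constant row for a screw motion.

```bash
cat >> h.py <<'E'
from scipy.linalg import logm,expm
def Rz(yaw): # tool down, tool x at world yaw
    c,s=np.cos(yaw),np.sin(yaw); return np.array([[c,s,0],[s,-c,0],[0,0,-1.]])
def cur():
    s=sense(); q=s["ee_rot"]; T=np.eye(4); T[:3,:3]=R.from_quat([q[1],q[2],q[3],q[0]]).as_matrix(); T[:3,3]=s["eef_pos"]; return T
def plan(pos,yaw,n=10,T0=None,Rt=None):
    G=np.eye(4); G[:3,:3]=Rz(yaw) if Rt is None else Rt; G[:3,3]=pos
    D=np.linalg.inv(cur() if T0 is None else T0)@G; X=expm(np.real(logm(D))/n)
    print("n",n,(X[:3,3]/1000).round(4).tolist(),(R.from_matrix(X[:3,:3]).as_rotvec(degrees=True)/6).round(3).tolist()); return G
E
python3 - <<'E'
from h import *
import rig; print([k for k in dir(rig) if k[0]!='_'], getattr(rig,'grip_depth',None))
print(np.round(capture("wrist")["T_tool_cam"],2))
plan([470,-399,200],1.328,12)
E
```

```text
['PlanningError', 'capture', 'finish_job', 'grip_depth', 'sense'] 18.700000000000003
[[  -0.     -0.95   -0.31   79.21]
 [   1.     -0.      0.      0.54]
 [  -0.     -0.31    0.95 -141.53]
 [   0.      0.      0.      1.  ]]
n 12 [0.0273, 0.0129, 0.0026] [-0.001, -0.001, -0.841]
```

Call:
servo_tool(commands=[[-1, [0.0273, 0.0129, 0.0026], [0, 0, -0.841]], [-1, [0.0273, 0.0129, 0.0026], [0, 0, -0.841]], [-1, [0.0273, 0.0129, 0.0026], [0, 0, -0.841]], [-1, [0.0273, 0.0129, 0.0026], [0, 0, -0.841]], [-1, [0.0273, 0.0129, 0.0026], [0, 0, -0.841]], [-1, [0.0273, 0.0129, 0.0026], [0, 0, -0.841]], [-1, [0.0273, 0.0129, 0.0026], [0, 0, -0.841]], [-1, [0.0273, 0.0129, 0.0026], [0, 0, -0.841]], [-1, [0.0273, 0.0129, 0.0026], [0, 0, -0.841]], [-1, [0.0273, 0.0129, 0.0026], [0, 0, -0.841]]], squeeze=40)

```text
time_s: 0.98
eef_pos: [426.6, -439.7, 204.7]
ee_rot: [-0.0, 0.838, 0.546, -0.0]
force: [0.2, -0.4, -0.3]
grip_width: 0.998
grip_force: 0.0
```

Call:
servo_tool(commands=[[-1, [0.0273, 0.0129, 0.0026], [0, 0, -0.841]], [-1, [0.0273, 0.0129, 0.0026], [0, 0, -0.841]], [-1, [0, 0, 0], [0, 0, 0]], [-1, [0, 0, 0], [0, 0, 0]], [-1, [0, 0, 0], [0, 0, 0]]])

```text
time_s: 1.4
eef_pos: [468.9, -399.6, 200.0]
ee_rot: [-0.0, 0.788, 0.616, -0.0]
force: [-0.5, 0.5, 0.6]
grip_width: 0.998
grip_force: 0.0
```

```bash
python3 - <<'E'
from h import *
print(cur().round(3))
c=cam("wrist"); save(c,"w1.png"); P=c["P"]
m=(P[...,2]>14)&(P[...,2]<60)&(np.abs(P[...,0]-470)<80)&(np.abs(P[...,1]+400)<125)
q=P[m]; rect=cv2.minAreaRect(q[:,:2].astype(np.float32)); print(len(q),rect)
w,V=np.linalg.eigh(np.cov(q[:,:2].T)); d=V[:,1]*np.sign(V[1,1]); n=np.array([d[1],-d[0]])
t=q[:,:2]@d; s=q[:,:2]@n
for a in np.arange(t.min(),t.max(),10):
    k=(t>=a)&(t<a+10)
    if k.sum()>20: print(round(a-t.min()),np.percentile(s[k],[1,99]).round(1),np.percentile(q[k,2],98).round(1))
print(d,t.min(),t.max(), 'cen',d*(t.min()+t.max())/2+n*np.median(s))
E
```

```text
[[ 2.42000e-01  9.70000e-01 -0.00000e+00  4.68937e+02]
 [ 9.70000e-01 -2.42000e-01 -0.00000e+00 -3.99569e+02]
 [-0.00000e+00 -0.00000e+00 -1.00000e+00  1.99969e+02]
 [ 0.00000e+00  0.00000e+00  0.00000e+00  1.00000e+00]]
10486 ((469.15386962890625, -375.61688232421875), (107.9826889038086, 232.03662109375), 13.404047966003418)
0 [545.9 562.1] 34.0
10 [545.9 562.1] 34.3
20 [541.  567.7] 39.1
30 [539.4 569.3] 40.9
40 [538.  570.7] 42.5
50 [537.3 571.5] 42.6
60 [537.5 571.3] 42.6
70 [537.6 571.1] 42.7
80 [536.7 571.9] 42.7
90 [536.9 571.6] 42.5
100 [537.1 571.5] 42.6
110 [537.4 571.3] 42.7
120 [537.6 571.9] 42.5
130 [537.8 571.7] 42.6
140 [537.9 571.5] 42.7
150 [537.2 572.2] 42.8
160 [537.4 571.9] 42.8
170 [537.6 571.7] 42.6
180 [537.8 572.4] 42.7
190 [540.2 569.3] 40.6
200 [444.7 561.3] 55.1
[0.23851904 0.97113782] -376.82241827256286 -173.89734142338048 cen [ 472.57158755 -399.61083836]
```

View pics/w1.png

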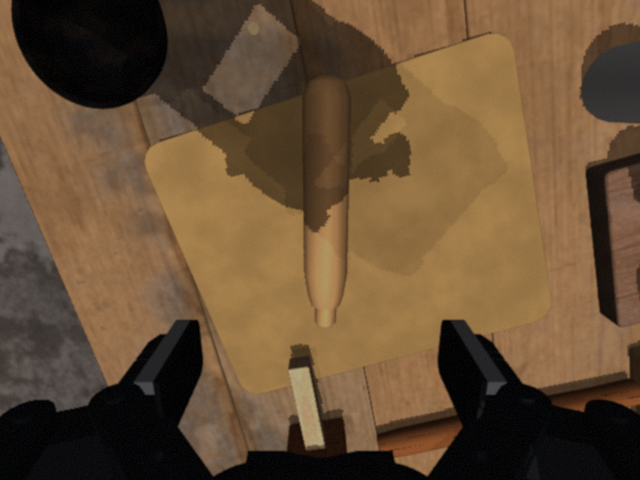

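The wrist view shows the leg lying lengthwise with its tenon at (325,318) and foot at (327,80), lined up with the tool. The measured centre is (472.5,-401) with yaw 1.330, and the fingers clear everything. I'll descend now.

```bash
python3 - <<'E'
from h import *
plan([472.5,-401,6],1.330,8)
E
```

```text
n 8 [-0.0, 0.0005, 0.0243] [-0.0, 0.0, -0.005]
```

Call:
servo_tool(commands=[[-1, [0, 0.0005, 0.028], [0, 0, 0]], [-1, [0, 0.0005, 0.028], [0, 0, 0]], [-1, [0, 0.0005, 0.028], [0, 0, 0]], [-1, [0, 0.0005, 0.028], [0, 0, 0]], [-1, [0, 0.0005, 0.028], [0, 0, 0]], [-1, [0, 0.0005, 0.028], [0, 0, 0]], [-1, [0, 0.0005, 0.018], [0, 0, 0]], [-1, [0, 0, 0.008], [0, 0, 0]], [-1, [0, 0, 0], [0, 0, 0]]])

```text
time_s: 2.2
eef_pos: [471.5, -400.2, 4.6]
ee_rot: [-0.001, 0.788, 0.615, -0.0]
force: [-0.5, 0.1, 0.9]
grip_width: 1.002
grip_force: 0.0
```

Call:
servo_tool(commands=[[1, [0, 0, 0], [0, 0, 0]], [1, [0, 0, 0], [0, 0, 0]], [1, [0, 0, 0], [0, 0, 0]], [1, [0, 0, 0], [0, 0, 0]], [1, [0, 0, 0], [0, 0, 0]], [1, [0, 0, 0], [0, 0, 0]]], squeeze=40)

```text
time_s: 2.7
eef_pos: [473.1, -400.4, 7.3]
ee_rot: [0.001, 0.788, 0.616, -0.0]
force: [-1.8, 0.5, 5.7]
grip_width: 0.406
grip_force: 39.9
```

Call:
servo_tool(commands=[[1, [0, 0, -0.01], [0, 0, 0]], [1, [0, 0, -0.02], [0, 0, 0]], [1, [0, 0, -0.03], [0, 0, 0]], [1, [0, 0, -0.03], [0, 0, 0]], [1, [0, 0, -0.03], [0, 0, 0]], [1, [0, 0, -0.03], [0, 0, 0]], [1, [0, 0, -0.03], [0, 0, 0]], [1, [0, 0, -0.03], [0, 0, 0]], [1, [0, 0, -0.02], [0, 0, 0]], [1, [0, 0, -0.01], [0, 0, 0]]])

```text
time_s: 3.53
eef_pos: [473.1, -400.3, 249.9]
ee_rot: [0.002, 0.788, 0.616, 0.0]
force: [0.2, -0.2, -1.3]
grip_width: 0.409
grip_force: 40.4
```

```bash
python3 - <<'E'
from h import *
print(sense()["grip_width"],cur()[:3,3])
P=np.load("pics/top1.png.npy")
def reg(n,u0,v0,u1,v1,z0,z1):
    q=P[v0:v1,u0:u1].reshape(-1,3); q=q[(q[:,2]>z0)&(q[:,2]<z1)]
    if len(q)>3:
        r=cv2.minAreaRect(q[:,:2].astype(np.float32)); w,V=np.linalg.eigh(np.cov(q[:,:2].T)); d=V[:,1]
        print(n,len(q),'mean',q.mean(0).round(1),'rect',np.round(r[0],1),np.round(r[1],1),round(r[2],1),'pca yaw',np.degrees(np.arctan2(d[1],d[0])).round(1))
reg('VB1',268,240,288,275,45,95); reg('VB2',294,235,310,272,45,95)
reg('stool',310,160,345,265,180,205); reg('grip',160,245,178,288,185,215)
reg('base',200,220,350,300,12,24); reg('nose',247,250,258,270,60,110)
reg('catch',200,275,240,295,110,160)
reg('bush',232,245,252,275,95,120)
E
```

```text
0.40883702161741453 [ 473.10924454 -400.26825548  249.9136388 ]
VB1 93 mean [504.2  57.3  73.4] rect [504.1  58.2] [69.7 12.3] 8.0 pca yaw -172.0
VB2 83 mean [515.4 -23.   75.5] rect [515.3 -23. ] [69.2 11.9] 8.2 pca yaw -172.0
stool 895 mean [634.6 -96.9 193.4] rect [ 638.5 -107. ] [291.3  52.1] 7.7 pca yaw -172.5
grip 323 mean [463.9 361.6 201.6] rect [463.5 362. ] [105.1  37.8] 3.6 pca yaw -173.1
base 5207 mean [502.   68.8  17.8] rect [515.8  78.9] [207.8 459.5] 7.7 pca yaw 93.9
nose 55 mean [492.5 140.4  95.1] rect [493.2 142.7] [26.5 23.1] 8.1 pca yaw 149.7
catch 158 mean [427.8 232.2 126.9] rect [426.6 238.4] [ 23.1 102.3] 7.7 pca yaw 97.4
bush 169 mean [489.5 168.4 103.7] rect [489.6 168.1] [61.6 45.5] 88.3 pca yaw 99.1
```

```bash
python3 - <<'E'
from h import *
plan([509.7,17.6,245],1.708,14)
E
```

```text
n 14 [0.0301, 0.0006, 0.0003] [0.002, 0.002, -0.259]
```

Call:
servo_tool(commands=[[1, [0.0301, 0.0006, 0.0003], [0, 0, -0.26]], [1, [0.0301, 0.0006, 0.0003], [0, 0, -0.26]], [1, [0.0301, 0.0006, 0.0003], [0, 0, -0.26]], [1, [0.0301, 0.0006, 0.0003], [0, 0, -0.26]], [1, [0.0301, 0.0006, 0.0003], [0, 0, -0.26]], [1, [0.0301, 0.0006, 0.0003], [0, 0, -0.26]], [1, [0.0301, 0.0006, 0.0003], [0, 0, -0.26]], [1, [0.0301, 0.0006, 0.0003], [0, 0, -0.26]], [1, [0.0301, 0.0006, 0.0003], [0, 0, -0.26]], [1, [0.0301, 0.0006, 0.0003], [0, 0, -0.26]]])

```text
time_s: 4.37
eef_pos: [514.3, -101.2, 242.5]
ee_rot: [-0.001, 0.696, 0.718, -0.0]
force: [-0.2, -0.2, -1.3]
grip_width: 0.405
grip_force: 40.4
```

Call:
servo_tool(commands=[[1, [0.0301, 0.0006, 0.0003], [0, 0, -0.26]], [1, [0.0301, 0.0006, 0.0003], [0, 0, -0.26]], [1, [0.0301, 0.0006, 0.0003], [0, 0, -0.26]], [1, [0.0301, 0.0006, 0.0003], [0, 0, -0.26]], [1, [0, 0, 0], [0, 0, 0]], [1, [0, 0, 0], [0, 0, 0]], [1, [0, 0, 0], [0, 0, 0]]])

```text
time_s: 4.95
eef_pos: [508.6, 17.1, 241.6]
ee_rot: [-0.0, 0.657, 0.754, -0.0]
force: [-0.9, -0.5, -2.5]
grip_width: 0.407
grip_force: 40.4
```

```bash
python3 - <<'E'
from h import *
print(sense()["grip_width"]); plan([509.7,17.6,72],1.708,9)
c=cam("wrist"); save(c,"w2.png"); P=c["P"]
def reg(n,x,y,z0,z1,r):
    q=P.reshape(-1,3); q=q[(q[:,2]>z0)&(q[:,2]<z1)&(np.hypot(q[:,0]-x,q[:,1]-y)<r)]
    if len(q)>9:
        b=cv2.minAreaRect(q[:,:2].astype(np.float32)); print(n,len(q),q.mean(0).round(1),np.round(b[0],1),np.round(b[1],1),round(b[2],1),np.percentile(q[:,2],[2,98]).round(1))
reg('VB1',504,58,60,82,40);reg('VB2',515,-23,60,82,40);reg('bush',489,168,95,120,50);reg('catchbar',428,238,120,160,60);reg('leg',495,120,240,300,60)
E
```

```text
0.40675304617616503
n 9 [0.0, 0.0001, 0.0188] [-0.001, 0.0, 0.001]
bush 488 [492.2 154.1  98.3] [492.7 152.4] [32.7 11.2] 8.2 [ 95.2 101.6]
leg 24641 [498.4  88.8 272.5] [498.1  88.6] [35.5 56.7] 7.3 [264.  276.6]
```

View pics/w2.png

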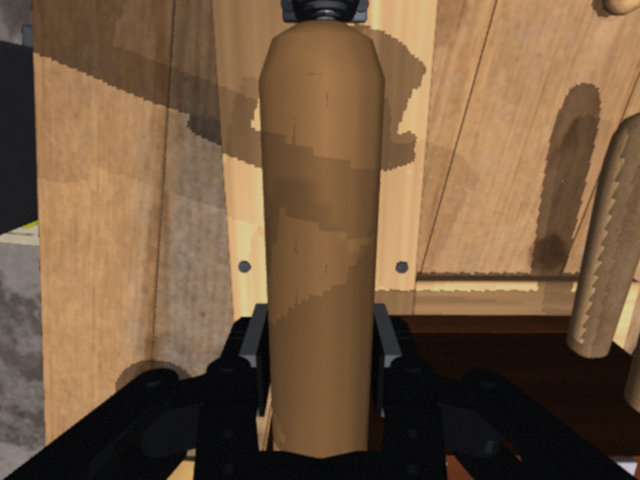

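The leg is held in line with the ram: the nose is at (325,10) and the leg centre column is about 322. I'll lower it into the V-blocks.

Call:
servo_tool(commands=[[1, [0, 0.0003, 0.02], [0, 0, 0]], [1, [0, 0.0003, 0.024], [0, 0, 0]], [1, [0, 0.0003, 0.024], [0, 0, 0]], [1, [0, 0.0003, 0.024], [0, 0, 0]], [1, [0, 0, 0.024], [0, 0, 0]], [1, [0, 0, 0.024], [0, 0, 0]], [1, [0, 0, 0.016], [0, 0, 0]], [1, [0, 0, 0.008], [0, 0, 0]], [1, [0, 0, 0.004], [0, 0, 0]], [1, [0, 0, 0], [0, 0, 0]]])

```text
time_s: 5.83
eef_pos: [510.0, 17.0, 73.7]
ee_rot: [-0.0, 0.657, 0.754, -0.0]
force: [0.3, 0.4, -0.5]
grip_width: 0.406
grip_force: 40.3
```

Call:
servo_tool(commands=[[1, [0, 0, 0.0015], [0, 0, 0]], [1, [0, 0, 0.0015], [0, 0, 0]], [1, [0, 0, 0], [0, 0, 0]], [1, [0, 0, 0], [0, 0, 0]]])

```text
time_s: 6.17
eef_pos: [510.3, 17.5, 71.4]
ee_rot: [0.0, 0.657, 0.754, 0.0]
force: [-0.3, -0.1, -1.8]
grip_width: 0.402
grip_force: 40.4
```

Almost seated; one more mm, then release and rise.

Call:
servo_tool(commands=[[1, [0, 0, 0.001], [0, 0, 0]], [1, [0, 0, 0], [0, 0, 0]], [0.0, [0, 0, 0], [0, 0, 0]], [-0.2, [0, 0, 0], [0, 0, 0]], [-0.6, [0, 0, 0], [0, 0, 0]], [-1, [0, 0, 0], [0, 0, 0]], [-1, [0, 0, 0], [0, 0, 0]], [-1, [0, 0, 0], [0, 0, 0]], [-1, [0, 0, 0], [0, 0, 0]], [-1, [0, 0, 0], [0, 0, 0]]])

```text
time_s: 7.0
eef_pos: [509.9, 17.6, 69.9]
ee_rot: [-0.0, 0.657, 0.754, -0.0]
force: [0.5, -0.5, 0.3]
grip_width: 0.997
grip_force: 0.0
```

Call:
servo_tool(commands=[[-1, [0, 0, -0.01], [0, 0, 0]], [-1, [0, 0, -0.02], [0, 0, 0]], [-1, [0, 0, -0.03], [0, 0, 0]], [-1, [0, 0, -0.03], [0, 0, 0]], [-1, [0, 0, -0.03], [0, 0, 0]], [-1, [0, 0, -0.03], [0, 0, 0]], [-1, [0, 0, -0.03], [0, 0, 0]], [-1, [0, 0, -0.03], [0, 0, 0]], [-1, [0, 0, 0], [0, 0, 0]], [-1, [0, 0, 0], [0, 0, 0]]])

```text
time_s: 7.83
eef_pos: [510.2, 17.5, 281.7]
ee_rot: [0.002, 0.657, 0.754, 0.001]
force: [-0.2, -0.3, -1.7]
grip_width: 1.002
grip_force: 0.0
```

```bash
python3 - <<'E'
from h import *
c=cam("wrist"); save(c,"w3.png"); P=c["P"]; print(cur().round(2))
u=np.array([np.cos(np.radians(7.8)),np.sin(np.radians(7.8))]); v=np.array([-u[1],u[0]])
C=np.array([509.7,17.6]); q=P.reshape(-1,3); a=(q[:,:2]-C)@u; b=(q[:,:2]-C)@v
for y in range(-120,240,10):
    k=(np.abs(b-y)<5)&(np.abs(a)<24)&(q[:,2]>84)&(q[:,2]<125)
    if k.sum()>10: print(y,k.sum(),np.percentile(a[k],[1,99]).round(1),np.percentile(q[k,2],98).round(1))
plan([457.0,150,300],1.708,8)
E
```

```text
[[-1.4000e-01  9.9000e-01  0.0000e+00  5.0977e+02]
 [ 9.9000e-01  1.4000e-01 -0.0000e+00  1.7620e+01]
 [-0.0000e+00  0.0000e+00 -1.0000e+00  2.8015e+02]
 [ 0.0000e+00  0.0000e+00  0.0000e+00  1.0000e+00]]
-120 1113 [-23.6  23.6] 124.3
-110 32 [-23.6  21.8] 124.6
-100 64 [-8.2  9. ] 96.7
-90 203 [-8.2  8.9] 96.6
-80 184 [-11.5  12.5] 100.9
-70 303 [-14.2  15.6] 103.1
-60 378 [-15.8  16.7] 104.5
-50 433 [-16.6  18. ] 105.5
-40 469 [-16.5  17.8] 105.5
-30 462 [-16.3  17.7] 105.5
-20 492 [-17.2  17.5] 105.6
-10 503 [-17.   18.2] 105.3
0 521 [-16.8  18. ] 105.4
10 524 [-16.6  17.8] 105.6
20 539 [-16.4  17.6] 105.4
30 560 [-16.3  18.2] 105.5
40 580 [-16.4  18.1] 105.5
50 593 [-16.9  17.8] 105.5
60 611 [-16.8  17.6] 105.4
70 637 [-16.6  18.3] 105.2
80 642 [-16.4  18.1] 105.6
90 613 [-15.4  17.2] 104.7
100 170 [-11.5  13.2] 100.9
110 119 [-12.2  14.4] 101.6
120 529 [-13.6  15.2] 102.6
130 372 [-8.4 10.7] 97.6
140 1022 [-20.   22.1] 106.3
150 397 [-21.6  23.7] 106.8
n 8 [0.0173, -0.0043, -0.0025] [0.001, 0.0, 0.001]
```

View pics/w3.png

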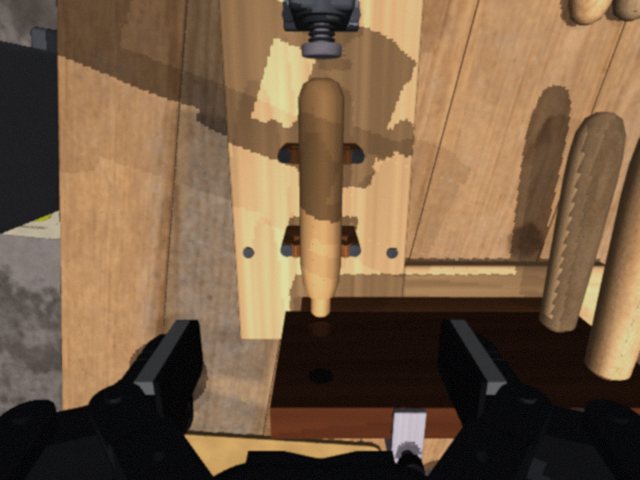

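The leg lies in both V-blocks, with the tenon tip at (321,315) short of the stool top's face. Its axis height is 87.5 mm and it is centred. Next I'll view the catch.

Call:
servo_tool(commands=[[-1, [0.0237, -0.0056, -0.0035], [0, 0, 0]], [-1, [0.0237, -0.0056, -0.0035], [0, 0, 0]], [-1, [0.0237, -0.0056, -0.0035], [0, 0, 0]], [-1, [0.0237, -0.0056, -0.0035], [0, 0, 0]], [-1, [0.0237, -0.0056, -0.0035], [0, 0, 0]], [-1, [0.0237, -0.0056, -0.0035], [0, 0, 0]], [-1, [0.0237, -0.0056, -0.0035], [0, 0, 0]], [-1, [0.0237, -0.0056, -0.0035], [0, 0, 0]], [-1, [0, 0, 0], [0, 0, 0]], [-1, [0, 0, 0], [0, 0, 0]]])

```text
time_s: 8.72
eef_pos: [438.9, 199.7, 307.0]
ee_rot: [-0.0, 0.656, 0.755, -0.001]
force: [0.6, 0.0, -0.2]
grip_width: 1.001
grip_force: 0.0
```

```bash
python3 - <<'E'
from h import *
c=cam("wrist"); save(c,"w4.png"); P=c["P"]; print(cur().round(2))
q=P.reshape(-1,3)
def reg(n,x,y,z0,z1,r):
    k=q[(q[:,2]>z0)&(q[:,2]<z1)&(np.hypot(q[:,0]-x,q[:,1]-y)<r)]
    if len(k)>9:
        b=cv2.minAreaRect(k[:,:2].astype(np.float32)); print(n,len(k),k.mean(0).round(1),np.round(b[0],1),np.round(b[1],1),round(b[2],1),np.percentile(k[:,2],[2,98]).round(1))
reg('catchtop',428,238,140,160,60); reg('catch',428,238,125,160,60); reg('grip',464,361,195,215,70)
E
```

```text
[[-1.4000e-01  9.9000e-01 -0.0000e+00  4.3927e+02]
 [ 9.9000e-01  1.4000e-01 -0.0000e+00  1.9901e+02]
 [-0.0000e+00 -0.0000e+00 -1.0000e+00  3.0698e+02]
 [ 0.0000e+00  0.0000e+00  0.0000e+00  1.0000e+00]]
catchtop 1111 [436.6 212.9 144.2] [436.8 212.2] [13.2 47.7] 7.7 [140.7 146.5]
catch 1335 [435.2 223.6 142. ] [431.3 243.1] [ 14.8 110.5] 8.3 [126.5 146.5]
```

View pics/w4.png

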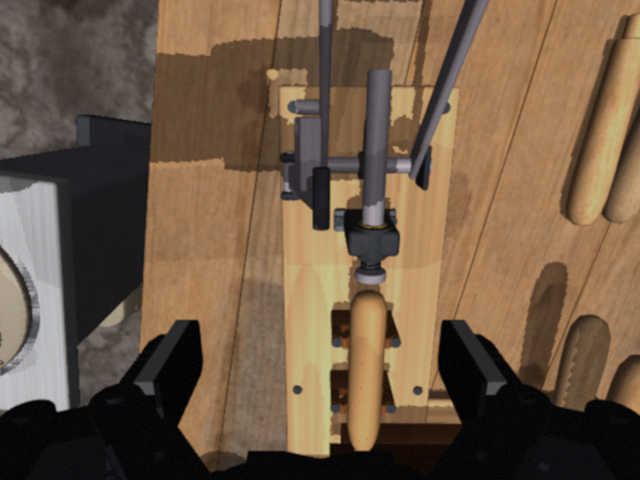

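The catch's thumb bar is the dark bar at (322,168)-(322,228), measured at (436.8,212.2) with its axis at z≈139.5. The lever arms are clear of it. I'll push it from the inside with shut fingers.

```bash
python3 - <<'E'
from h import *
G=plan([470.5,216.8,160],1.708,6)
E
```

```text
n 6 [0.0022, 0.0056, 0.0245] [-0.003, 0.001, 0.002]
```

Call:
servo_tool(commands=[[1, [0.0022, 0.0056, 0.0245], [0, 0, 0]], [1, [0.0022, 0.0056, 0.0245], [0, 0, 0]], [1, [0.0022, 0.0056, 0.0245], [0, 0, 0]], [1, [0.0022, 0.0056, 0.0245], [0, 0, 0]], [1, [0.0022, 0.0056, 0.0245], [0, 0, 0]], [1, [0.0022, 0.0056, 0.0245], [0, 0, 0]], [1, [0, 0, 0.02], [0, 0, 0]], [1, [0, 0, 0.018], [0, 0, 0]], [1, [0, 0, 0], [0, 0, 0]], [1, [0, 0, 0], [0, 0, 0]]])

```text
time_s: 9.6
eef_pos: [470.9, 216.0, 122.3]
ee_rot: [-0.001, 0.657, 0.754, -0.001]
force: [0.2, -0.7, 0.5]
grip_width: -0.004
grip_force: 0.0
```

Call:
servo_tool(commands=[[1, [0, -0.008, 0], [0, 0, 0]], [1, [0, -0.01, 0], [0, 0, 0]], [1, [0, -0.01, 0], [0, 0, 0]], [1, [0, -0.01, 0], [0, 0, 0]], [1, [0, -0.01, 0], [0, 0, 0]], [1, [0, -0.01, 0], [0, 0, 0]], [1, [0, -0.01, 0], [0, 0, 0]], [1, [0, -0.01, 0], [0, 0, 0]], [1, [0, -0.012, 0], [0, 0, 0]], [1, [0, -0.012, 0], [0, 0, 0]]])

```text
time_s: 10.43
eef_pos: [369.6, 202.7, 124.1]
ee_rot: [0.001, 0.657, 0.754, 0.001]
force: [0.8, -0.1, -0.2]
grip_width: -0.002
grip_force: 0.0
```

Call:
servo_tool(commands=[[1, [0, 0, 0], [0, 0, 0]], [1, [0, 0, 0], [0, 0, 0]], [1, [0, 0, 0], [0, 0, 0]], [1, [0, 0.005, -0.02], [0, 0, 0]], [1, [0, 0.005, -0.03], [0, 0, 0]], [1, [0, 0.005, -0.035], [0, 0, 0]], [1, [0, 0.005, -0.035], [0, 0, 0]], [1, [0, 0.005, -0.035], [0, 0, 0]], [1, [0, 0.005, -0.035], [0, 0, 0]], [1, [0, 0, 0], [0, 0, 0]]])

```text
time_s: 11.27
eef_pos: [402.4, 207.4, 319.3]
ee_rot: [0.003, 0.657, 0.754, 0.005]
force: [0.7, 0.1, -0.4]
grip_width: -0.004
grip_force: 0.0
```

```bash
python3 - <<'E'
from h import *
for n in ("top","wrist"):
    c=cam(n); save(c,n+"5.png"); q=c["P"].reshape(-1,3)
    def reg(n,x,y,z0,z1,r):
        k=q[(q[:,2]>z0)&(q[:,2]<z1)&(np.hypot(q[:,0]-x,q[:,1]-y)<r)]
        if len(k)>9:
            b=cv2.minAreaRect(k[:,:2].astype(np.float32)); print(n,len(k),k.mean(0).round(1),np.round(b[0],1),np.round(b[1],1),round(b[2],1),np.percentile(k[:,2],[2,98]).round(1))
    reg('catch-on',437,212,130,160,40); reg('grip',464,361,194,215,70); reg('open',300,195,5,60,70); reg('open',340,200,25,60,50)
print(cur().round(2))
G=plan([463.0,360,280],0.137,14)
E
```

```text
grip 117 [494.  366.8 203. ] [493.4 369.2] [29.  42.1] 88.8 [195.3 210.5]
open 151 [333.1 199.7  40.2] [311. 183.] [114.5 107.1] 0.6 [ 5.1 59.8]
open 157 [357.2 204.5  50.5] [353.6 212.9] [67.8 49.5] 7.3 [38.2 59.8]
grip 546 [465.8 353.  195.9] [464.8 352. ] [97.   4.5] 7.6 [194.1 198. ]
open 1478 [346.3 211.1  54.9] [335.7 214.8] [58.1 81.4] 40.5 [46.3 59.9]
open 1956 [355.3 208.5  51.8] [345.8 208.6] [66.2 86.1] 49.2 [40.4 59.9]
[[-1.4000e-01  9.9000e-01  0.0000e+00  4.0042e+02]
 [ 9.9000e-01  1.4000e-01  0.0000e+00  2.0702e+02]
 [ 0.0000e+00  0.0000e+00 -1.0000e+00  3.1366e+02]
 [ 0.0000e+00  0.0000e+00  0.0000e+00  1.0000e+00]]
n 14 [0.0128, -0.0027, 0.0024] [0.001, -0.001, 1.072]
```

View pics/wrist5.png

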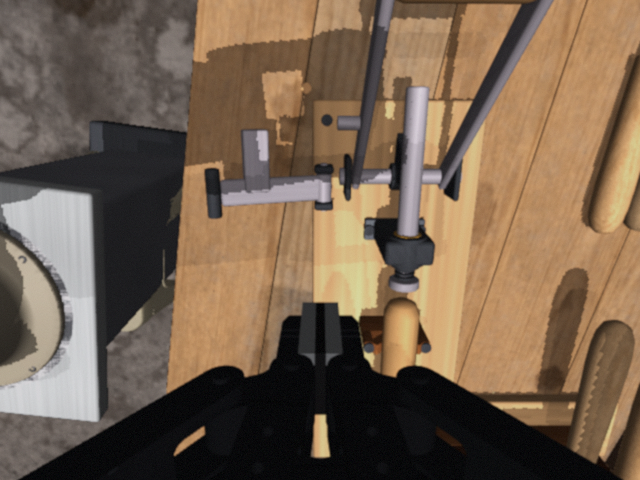

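The catch lies flat open towards the robot, with its bar at (214,195), and the lever is still at rest. Next I'll move above the lever grip.

```bash
python3 - <<'E'
from h import *
plan([463.0,362,290],3.279,15)
E
```

```text
n 15 [0.0038, 0.0118, 0.0016] [0.001, 0.001, -1.0]
```

Call:
servo_tool(commands=[[-1, [0.0038, 0.0118, 0.0016], [0, 0, -1]], [-1, [0.0038, 0.0118, 0.0016], [0, 0, -1]], [-1, [0.0038, 0.0118, 0.0016], [0, 0, -1]], [-1, [0.0038, 0.0118, 0.0016], [0, 0, -1]], [-1, [0.0038, 0.0118, 0.0016], [0, 0, -1]], [-1, [0.0038, 0.0118, 0.0016], [0, 0, -1]], [-1, [0.0038, 0.0118, 0.0016], [0, 0, -1]], [-1, [0.0038, 0.0118, 0.0016], [0, 0, -1]], [-1, [0.0038, 0.0118, 0.0016], [0, 0, -1]], [-1, [0.0038, 0.0118, 0.0016], [0, 0, -1]]])

```text
time_s: 12.2
eef_pos: [471.5, 301.6, 295.1]
ee_rot: [-0.001, 0.189, 0.982, -0.001]
force: [-0.2, -1.3, 0.4]
grip_width: 1.001
grip_force: 0.0
```

Call:
servo_tool(commands=[[-1, [0.0038, 0.0118, 0.0016], [0, 0, -1]], [-1, [0.0038, 0.0118, 0.0016], [0, 0, -1]], [-1, [0.0038, 0.0118, 0.0016], [0, 0, -1]], [-1, [0.0038, 0.0118, 0.0016], [0, 0, -1]], [-1, [0.0038, 0.0118, 0.0016], [0, 0, -1]], [-1, [0, 0, 0], [0, 0, 0]], [-1, [0, 0, 0], [0, 0, 0]], [-1, [0, 0, 0], [0, 0, 0]]])

```text
time_s: 12.87
eef_pos: [463.2, 361.4, 288.3]
ee_rot: [-0.0, -0.067, 0.998, -0.0]
force: [-0.4, -0.7, 0.6]
grip_width: 0.997
grip_force: 0.0
```

```bash
python3 - <<'E'
from h import *
T=cur(); print(T.round(2)); c=cam("wrist"); save(c,"w6.png"); q=c["P"].reshape(-1,3)
u=np.array([.9907,.1357]); v=np.array([-.1357,.9907]); C=np.array([509.7,17.6]); a=(q[:,:2]-C)@u; b=(q[:,:2]-C)@v
for z0 in (185,190,195,200,205):
    k=(q[:,2]>z0)&(q[:,2]<z0+5)&(abs(b-347)<40)&(abs(a)<33)
    if k.sum()>9: print(z0,k.sum(),a[k].min().round(1),a[k].max().round(1),np.percentile(b[k],[2,50,98]).round(1))
k=(q[:,2]>150)&(q[:,2]<215)&(abs(b-347)<30)&(abs(a)<80); print(np.percentile(a[k],[0,1,99,100]).round(1),np.percentile(q[k,2],99.5))
print(((T[:2,3]-C)@u).round(1),((T[:2,3]-C)@v).round(1))
E
```

```text
[[-9.9000e-01 -1.3000e-01 -0.0000e+00  4.6323e+02]
 [-1.3000e-01  9.9000e-01 -0.0000e+00  3.6143e+02]
 [ 0.0000e+00 -0.0000e+00 -1.0000e+00  2.8828e+02]
 [ 0.0000e+00  0.0000e+00  0.0000e+00  1.0000e+00]]
190 14 -18.5 20.9 [338.1 361.5 361.8]
195 648 -32.7 32.8 [338.2 340.3 361.2]
200 2794 -33.0 33.0 [340.6 349.7 359.2]
205 656 -33.0 33.0 [345.6 349.9 353.8]
[-51.4 -50.8  51.5  55.1] 206.67174619519437
0.6 346.9
```

Call:
servo_tool(commands=[[-1, [0, 0.0005, 0.015], [0, 0, 0]], [-1, [0, 0.0005, 0.02], [0, 0, 0]], [-1, [0, 0.0005, 0.02], [0, 0, 0]], [-1, [0, 0.0005, 0.02], [0, 0, 0]], [-1, [0, 0.0005, 0.02], [0, 0, 0]], [-1, [0, 0.0005, 0.012], [0, 0, 0]], [-1, [0, 0, 0.007], [0, 0, 0]], [-1, [0, 0, 0], [0, 0, 0]], [-1, [0, 0, 0], [0, 0, 0]]])

```text
time_s: 13.67
eef_pos: [463.0, 364.7, 175.5]
ee_rot: [0.0, -0.068, 0.998, 0.0]
force: [0.3, 0.1, 0.4]
grip_width: 1.001
grip_force: 0.0
```

Call:
servo_tool(commands=[[1, [0, 0, 0], [0, 0, 0]], [1, [0, 0, 0], [0, 0, 0]], [1, [0, 0, 0], [0, 0, 0]], [1, [0, 0, 0], [0, 0, 0]], [1, [0, 0, 0], [0, 0, 0]], [1, [0, 0, 0], [0, 0, 0]], [1, [0, 0, 0], [0, 0, 0]]], squeeze=40)

```text
time_s: 14.25
eef_pos: [462.7, 365.4, 175.3]
ee_rot: [0.0, -0.069, 0.998, 0.0]
force: [-0.6, 2.8, 2.4]
grip_width: 0.268
grip_force: 39.4
```

```bash
python3 - <<'E'
from h import *
s=sense(); print(s["force"],s["grip_width"],s["grip_force"]); T=cur(); print(T.round(3))
th=np.linspace(0,1.40,29); y=210*np.sin(.7-th); z=210*np.cos(.7-th)
dy=np.diff(y);dz=-np.diff(z); print([[round(p/1000,4),round(r/1000,4)] for p,r in zip(dy,dz)])
E
```

```text
[-0.64056132  2.75881216  2.41164282] 0.2684171160921534 39.372464418411255
[[-9.90000e-01 -1.38000e-01  1.00000e-03  4.62683e+02]
 [-1.38000e-01  9.90000e-01  1.00000e-03  3.65402e+02]
 [-1.00000e-03  1.00000e-03 -1.00000e+00  1.75298e+02]
 [ 0.00000e+00  0.00000e+00  0.00000e+00  1.00000e+00]]
[[np.float64(-0.0082), np.float64(-0.0066)], [np.float64(-0.0085), np.float64(-0.0061)], [np.float64(-0.0088), np.float64(-0.0057)], [np.float64(-0.0091), np.float64(-0.0053)], [np.float64(-0.0093), np.float64(-0.0048)], [np.float64(-0.0096), np.float64(-0.0043)], [np.float64(-0.0098), np.float64(-0.0038)], [np.float64(-0.0099), np.float64(-0.0034)], [np.float64(-0.0101), np.float64(-0.0029)], [np.float64(-0.0102), np.float64(-0.0023)], [np.float64(-0.0103), np.float64(-0.0018)], [np.float64(-0.0104), np.float64(-0.0013)], [np.float64(-0.0105), np.float64(-0.0008)], [np.float64(-0.0105), np.float64(-0.0003)], [np.float64(-0.0105), np.float64(0.0003)], [np.float64(-0.0105), np.float64(0.0008)], [np.float64(-0.0104), np.float64(0.0013)], [np.float64(-0.0103), np.float64(0.0018)], [np.float64(-0.0102), np.float64(0.0023)], [np.float64(-0.0101), np.float64(0.0029)], [np.float64(-0.0099), np.float64(0.0034)], [np.float64(-0.0098), np.float64(0.0038)], [np.float64(-0.0096), np.float64(0.0043)], [np.float64(-0.0093), np.float64(0.0048)], [np.float64(-0.0091), np.float64(0.0053)], [np.float64(-0.0088), np.float64(0.0057)], [np.float64(-0.0085), np.float64(0.0061)], [np.float64(-0.0082), np.float64(0.0066)]]
```

Call:
servo_tool(commands=[[1, [0, -0.0082, -0.0066], [0, 0, 0]], [1, [0, -0.0085, -0.0061], [0, 0, 0]], [1, [0, -0.0088, -0.0057], [0, 0, 0]], [1, [0, -0.0091, -0.0053], [0, 0, 0]], [1, [0, -0.0093, -0.0048], [0, 0, 0]], [1, [0, -0.0096, -0.0043], [0, 0, 0]], [1, [0, -0.0098, -0.0038], [0, 0, 0]], [1, [0, -0.0099, -0.0034], [0, 0, 0]]])

```text
time_s: 14.92
eef_pos: [472.5, 293.7, 216.2]
ee_rot: [0.001, -0.069, 0.998, 0.002]
force: [-1.3, 6.7, 1.0]
grip_width: 0.262
grip_force: 39.7
```

Good: the lever follows with about 7 N. I'll continue.

Call:
servo_tool(commands=[[1, [0, -0.0101, -0.0029], [0, 0, 0]], [1, [0, -0.0102, -0.0023], [0, 0, 0]], [1, [0, -0.0103, -0.0018], [0, 0, 0]], [1, [0, -0.0104, -0.0013], [0, 0, 0]], [1, [0, -0.0105, -0.0008], [0, 0, 0]], [1, [0, -0.0105, -0.0003], [0, 0, 0]], [1, [0, -0.0105, 0.0003], [0, 0, 0]], [1, [0, -0.0105, 0.0008], [0, 0, 0]], [1, [0, -0.0104, 0.0013], [0, 0, 0]], [1, [0, -0.0103, 0.0018], [0, 0, 0]]])

```text
time_s: 15.75
eef_pos: [486.8, 190.4, 220.7]
ee_rot: [0.0, -0.069, 0.998, 0.001]
force: [-1.5, 5.9, 6.3]
grip_width: 0.265
grip_force: 43.5
```

Call:
servo_tool(commands=[[1, [0, -0.0102, 0.0023], [0, 0, 0]], [1, [0, -0.0101, 0.0029], [0, 0, 0]], [1, [0, -0.0099, 0.0034], [0, 0, 0]], [1, [0, -0.0098, 0.0038], [0, 0, 0]], [1, [0, -0.0096, 0.0043], [0, 0, 0]], [1, [0, 0, 0], [0, 0, 0]]])

```text
time_s: 16.25
eef_pos: [493.7, 140.1, 203.2]
ee_rot: [-0.0, -0.068, 0.998, 0.001]
force: [-0.8, 3.9, 3.4]
grip_width: 0.266
grip_force: 42.2
```

```bash
python3 - <<'E'
from h import *
s=sense(); T=cur(); v=np.array([-.1357,.9907]); C=np.array([509.7,17.6]); b=(T[:2,3]-C)@v
print(s["force"],s["grip_width"],b,T[2,3],'lever',.7+np.arctan2(214.5-b,T[2,3]+19.7-34))
E
```

```text
[-0.79391739  3.90211547  3.43820268] 0.26634335729774616 123.51034382813364 203.17097034361015 lever 1.148945887340715
```

Call:
servo_tool(commands=[[1, [0, -0.0093, 0.0048], [0, 0, 0]], [1, [0, -0.0091, 0.0053], [0, 0, 0]], [1, [0, -0.0088, 0.0057], [0, 0, 0]], [1, [0, -0.0085, 0.0061], [0, 0, 0]], [1, [0, -0.005, 0.004], [0, 0, 0]], [1, [0, 0, 0], [0, 0, 0]], [1, [0, 0, 0], [0, 0, 0]], [1, [0, 0, 0], [0, 0, 0]]])

```text
time_s: 16.92
eef_pos: [499.1, 101.6, 178.0]
ee_rot: [-0.0, -0.069, 0.998, 0.001]
force: [-2.5, 6.6, 5.0]
grip_width: 0.269
grip_force: 45.5
```

```bash
python3 - <<'E'
from h import *
s=sense(); T=cur(); u=np.array([.9907,.1357]);v=np.array([-.1357,.9907]); C=np.array([509.7,17.6]); b=(T[:2,3]-C)@v
print(s["force"],s["grip_width"],b,T[2,3],'lever',.7+np.arctan2(214.5-b,T[2,3]+19.7-34))
c=cam("top"); save(c,"top7.png"); P=c["P"]
q=P.reshape(-1,3); a=(q[:,:2]-C)@u; y=(q[:,:2]-C)@v
for t in range(-115,130,10):
    k=(np.abs(y-t)<5)&(np.abs(a)<24)&(q[:,2]>80)&(q[:,2]<115)
    if k.sum()>2: print(t,k.sum(),q[k,2].max().round(1),end='; ')
c=cam("wrist"); save(c,"w7.png")
i=c["pixels"][...,::-1]; j=cam("side")["pixels"][150:330,230:430,::-1]
cv2.imwrite("pics/end.png",np.hstack([cv2.resize(i,(400,300)),cv2.resize(cv2.imread("pics/top7.png")[215:315,220:350],(390,300),interpolation=2)]))
E
```

```text
[-2.46544294  6.64143652  4.96402115] 0.2685002126481816 84.68242809790362 177.99018614945206 lever 1.3705002596332299
-115 15 113.8; -105 29 108.0; -95 31 110.9; -85 36 111.8; -75 34 107.5; -65 35 108.8; -55 36 111.8; -45 40 109.0; -35 41 110.2; -25 36 109.1; -15 34 107.3; -5 34 109.0; 5 35 108.6; 15 33 109.1; 25 34 112.3; 35 33 110.3; 45 29 109.5; 55 12 107.8;
```

View pics/end.png

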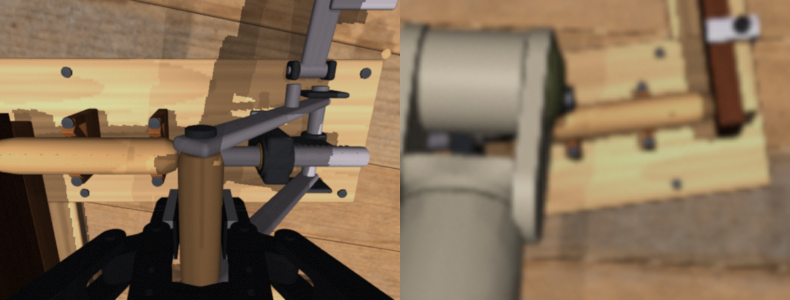

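The wrist view (left) shows the leg pushed to the stool top, with the ram nose behind the foot at about (185,145). I'll check the seating depth numerically.

```bash
python3 - <<'E'
import numpy as np
u=np.array([.9907,.1357]);v=np.array([-.1357,.9907]); C=np.array([509.7,17.6])
for f in("w3","w7","top7"):
    q=np.load(f"pics/{f}.png.npy").reshape(-1,3); a=(q[:,:2]-C)@u; y=(q[:,:2]-C)@v
    print(f)
    for t in range(-118,-60,4):
        k=(np.abs(y-t)<2)&(np.abs(a)<24)&(q[:,2]>75)&(q[:,2]<118)
        if k.sum()>2: print(t,k.sum(),np.percentile(a[k],[2,98]).round(1),np.percentile(q[k,2],90).round(1))
E
```

```text
w3
-118 478 [-22.6  22.9] 113.5
-114 681 [-23.4  23.4] 115.1
-102 3 [-0.   1.7] 93.6
-98 45 [-6.6  9. ] 95.5
-94 77 [-8.2  8.9] 96.1
-90 79 [-8.2  8.9] 95.9
-86 84 [-8.2  8.8] 95.9
-82 39 [-9.3  8.1] 96.0
-78 95 [-10.8  12.4] 99.9
-74 106 [-12.3  13.1] 101.1
-70 127 [-13.2  15.3] 102.2
-66 136 [-14.4  15.5] 102.9
-62 146 [-14.8  15.7] 103.0
w7
-118 8 [21.  23.6] 80.2
-114 27 [20.7 23.9] 82.0
-102 20 [-15.  14.] 98.3
-98 82 [-15.4  14.6] 101.7
-94 288 [-15.7  13.8] 103.6
-90 347 [-16.1  13.7] 104.3
-86 417 [-16.4  14.3] 104.7
-82 422 [-16.6  14.4] 104.6
-78 417 [-16.5  14.5] 104.5
-74 416 [-16.5  14.2] 104.6
-70 424 [-16.5  14.6] 104.7
-66 411 [-16.6  14.2] 104.6
-62 422 [-16.6  14.9] 104.7
top7
-114 12 [-18.7  11.7] 105.1
-110 11 [-12.5  12. ] 99.3
-106 10 [-12.5  12.7] 105.0
-102 12 [-14.5  12.4] 106.1
-98 13 [-14.5  14.1] 100.5
-94 14 [-14.7  13.5] 106.3
-90 13 [-16.1  13.7] 105.5
-86 13 [-15.9  14.5] 107.8
-82 14 [-15.7  15.8] 109.6
-78 15 [-16.   15.8] 106.3
-74 13 [-14.4  17.2] 104.8
-70 13 [-16.8  13.4] 107.7
-66 13 [-16.2  13.4] 103.8
-62 15 [-15.7  14.9] 105.9
```

Call:
servo_tool(commands=[[1, [0, -0.0015, 0.0012], [0, 0, 0]], [1, [0, 0, 0], [0, 0, 0]], [1, [0, 0, 0], [0, 0, 0]], [1, [0, 0, 0], [0, 0, 0]]])

```text
time_s: 17.4
eef_pos: [499.3, 100.3, 177.0]
ee_rot: [0.0, -0.069, 0.998, 0.001]
force: [-2.5, 7.6, 6.0]
grip_width: 0.271
grip_force: 45.4
```

The body taper has moved the full 35 mm, so the shoulder is at the face. The lever is at about 1.38 rad with about 8 N, holding steady. Handing in.

```bash
python3 -c "
from rig import *
print(finish_job())"
```

```text
the job is handed in; nothing more can be done
None
```

I handed the job in at about 17 s of robot time: the leg is seated with its shoulder at the stool top, the safety catch is open, and the arm is holding the lever at about 1.38 rad; the hand-in gave no verdict.

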